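# Relish snack: stack it and open the odd-threaded jar

### The job

Make the snack: lay the rice cake flat in the middle of the round wooden plate and then the red cheese round centred on top of it, letting go of both. Then open the nearer of the two blue relish jars (the one closer to the robot): nobody knows which way its orange cap unscrews, so try it gently one way, and if it stops and the resistance builds up, do not force it but turn it the other way until it is free. Finish while holding the cap level in the gripper, still and about 10 cm above its jar; leave the farther jar, the mug, the bottle and the other things as they stand.

Things in the scene. Friction and masses are not known exactly. Their poses are not given: they have to be found in the camera images.
- rice_cake_centre (a point): Centre of the cream-coloured rice cake, a firm disc 56 mm across and 18 mm thick (centre 9 mm above its underside). z is its axis.
- cheese_centre (a point): Centre of the red-waxed cheese round with a yellow strip, a firm disc 48 mm across and 18 mm thick (centre 9 mm above its underside). z is its axis.
- plate_middle (a point): Centre of the top face of the round flat wooden plate (160 mm across, 12 mm thick, no rim, a thin dark ring marks the middle), fixed; the top is 12 mm above the worktop.
- cap_a_wing (a point): Middle of the upright grip bar (54 x 16 x 32 mm tall; grip its 16 mm) on jar_a's orange cap. x runs along the bar, y across its thickness, z up. The bar's top is 16 mm above this point, the cap's round flange (88 mm across) 16 mm below it. Closed, the point is 37 mm above the jar's seat. About 90 g; even locked, the cap has 2 mm and a few degrees of play.
- cap_b_wing (a point): Middle of the upright grip bar (54 x 16 x 32 mm tall; grip its 16 mm) on jar_b's orange cap. x runs along the bar, y across its thickness, z up. The bar's top is 16 mm above this point, the cap's round flange (88 mm across) 16 mm below it. Closed, the point is 37 mm above the jar's seat. About 90 g; even locked, the cap has 2 mm and a few degrees of play.
- cap_a: Cap of jar_a; origin at the centre of its underside, axes as at its bar. Two hidden lugs lock it: turned 0.8 to 1.25 rad (best 1.0) from closed in its loosening direction it lifts straight off; a hard stop is at 1.35. The other way it stops within 0.1 rad (resisting torque then rises as the jar gives on its foot). Loosening may be clockwise or counter-clockwise: it changes between starts, is invisible and must be felt.
- cap_b: Cap of jar_b; origin at the centre of its underside, axes as at its bar. Two hidden lugs lock it: turned 0.8 to 1.25 rad (best 1.0) from closed in its loosening direction it lifts straight off; a hard stop is at 1.35. The other way it stops within 0.1 rad (resisting torque then rises as the jar gives on its foot). Loosening may be clockwise or counter-clockwise: it changes between starts, is invisible and must be felt.
- jar_a_seat (a point): Centre of the mouth (seat of the cap) of relish jar a, on the jar's axis, 90 mm above the worktop; the jar is blue, 85 mm across, 104 mm tall to its rim, on a black rubber foot 100 mm across stuck to the worktop, on which it gives elastically when twisted (5 Nm/rad, firm at 0.25 rad). z up. The jars look alike; either may be the nearer.
- jar_b_seat (a point): Centre of the mouth (seat of the cap) of relish jar b, on the jar's axis, 90 mm above the worktop; the jar is blue, 85 mm across, 104 mm tall to its rim, on a black rubber foot 100 mm across stuck to the worktop, on which it gives elastically when twisted (5 Nm/rad, firm at 0.25 rad). z up. The jars look alike; either may be the nearer.
- jar_a: Blue relish jar a, origin at the centre of its underside on the worktop.
- jar_b: Blue relish jar b, origin at the centre of its underside on the worktop.
- rice_cake: The rice cake; origin at the centre of its underside.
- cheese: The cheese round; origin at the centre of its underside.
- mug: Bystander: mug, dark grey over white, 82 x 114 x 97 mm, origin at the centre of its underside.
- bottle: Bystander: glass bottle with a gold cap, 59 mm across, 203 mm tall, origin at the centre of its underside.
- pickles: Bystander: big jar of layered vegetables with a black lid, 96 mm across, 147 mm tall, origin at the centre of its underside.
Things that resemble listed ones, but are neither listed nor needed, are in the scene too. Of the things like the cheese, leave any that is green; of the rest the smaller one is meant. What is shaped like the cap_b but pink or turquoise is not meant.

How it is judged (in metres and radians):
On the way, in this order (a step that is already met when the one before it is completed fails the run):
1. the rice cake lies flat and released in the middle of the plate (horizontal distance between rice_cake_centre and plate_middle below 0.02 m and height (world z) of rice_cake_centre below 0.027 m and angle between rice_cake_centre's own z axis and vertical below 0.15 rad and contact force between rice_cake and the fingers below 0.1 N and linear speed of rice_cake below 0.03 m/s), for 0.2 s.
2. the cheese round lies flat and released, centred on the rice cake (horizontal distance between rice_cake_centre and plate_middle below 0.02 m and height (world z) of rice_cake_centre below 0.027 m and angle between each of rice_cake_centre, cheese_centre's own z axis and vertical below 0.15 rad and horizontal distance between cheese_centre and rice_cake_centre below 0.01 m and z of cheese_centre in the frame of rice_cake_centre between 0.013 and 0.023 m and contact force between cheese and the fingers below 0.1 N and linear speed of cheese below 0.03 m/s), for 0.2 s.
At the end, for the whole second after the job is handed in: Rice cake flat on the plate within 20 mm of its middle, cheese flat on it within 10 mm of its centre, both released and still; the nearer jar's cap held in the fingers, still, within 0.4 rad of level, at least 50 mm above its closed height and clear of the jar; the farther jar's cap still in place (all of step 2 and contact force between rice_cake and the fingers below 0.1 N and linear speed of rice_cake below 0.03 m/s and ((world x of jar_a_seat below 0.6 m and z of cap_a_wing in the frame of jar_a_seat above 0.087 m and contact force between cap_a and the fingers above 1 N and contact force between cap_a and jar_a below 0.1 N and angle between cap_a_wing's own z axis and vertical below 0.4 rad and linear speed of cap_a below 0.05 m/s and horizontal distance between cap_b_wing and jar_b_seat below 0.01 m and z of cap_b_wing in the frame of jar_b_seat below 0.045 m) or (world x of jar_b_seat below 0.6 m and z of cap_b_wing in the frame of jar_b_seat above 0.087 m and contact force between cap_b and the fingers above 1 N and contact force between cap_b and jar_b below 0.1 N and angle between cap_b_wing's own z axis and vertical below 0.4 rad and linear speed of cap_b below 0.05 m/s and horizontal distance between cap_a_wing and jar_a_seat below 0.01 m and z of cap_a_wing in the frame of jar_a_seat below 0.045 m))); the arm keeps its last pose, push and grip.
It fails at once if a cap is forced: more than 80 N between cap and jar (contact force between cap_a and jar_a above 80 N or contact force between cap_b and jar_b above 80 N).
It fails at once if the farther jar's cap is turned or moved (1 cm) ((world x of jar_a_seat below 0.6 m and (distance of cap_b_wing from where it was at the start of the episode above 0.01 m or contact force between cap_b and the arm above 0.5 N or contact force between cap_b and the fingers above 0.5 N)) or (world x of jar_b_seat below 0.6 m and (distance of cap_a_wing from where it was at the start of the episode above 0.01 m or contact force between cap_a and the arm above 0.5 N or contact force between cap_a and the fingers above 0.5 N))).
It fails at once if the mug, the bottle or the pickle jar is pushed more than 3 cm (distance of any of mug, bottle, pickles from where it was at the start of the episode above 0.03 m).
It also fails if it takes over 72 s, if anything falls off the work surface, if the arm or the gripper's body presses on something with over 40 N, if the wrist force passes 120 N, or if a joint passes its speed limit or range.

### The arm

A 7-joint arm with a two-finger parallel gripper is mounted at the origin on a cart in front of the work surface, level with it; the furniture and walls round the work are solid. World frame = base frame: x ahead of the robot, y to its left, z up, the work surface at z = 0. Lengths are in m, angles in degrees, forces in N, time in s.
With the tool pointing down it reaches from about 0.4 to 0.75 m from the base axis. Payload 19.5 kg.
Tool frame: the origin (TCP) lies at the very end of the fingers, on their centre line; the grasp point (between the pads) lies 19 mm behind it (r.grip_point_offset is the distance from the TCP to the grasp point, in m); z points along the fingers, y is the line along which they close (so a half turn about z gives the same grasp; the last joint's range is limited). The gripper opens to 85 mm and grips with 20 to 120 N. Pads are 22 mm wide; open, the fingers measure 114 mm over their backs; the gripper's body (76 mm by 85 mm) begins 54 mm behind the grasp point. The pads swing forward as they close: fully open they stand 13 mm farther back than shut.
Start: joints at [71.522, 40.479, -1.581, 85.061, 1.261, 54.483, -4.326], TCP at [0.159, -0.552, 0.231] pointing down, gripper open.
Joint ranges: [-155.06, 155.06], [-18.47, 123.98], [-90, 86.84], [0, 140.48], [-83.41, 263.41], [0, 116], [-161.91, 161.91]. Speed limits (degrees/s): [108.29, 108.29, 147.25, 147.25, 172.46, 172.46, 172.46].

### API

Orientations are given as a 3x3 rotation matrix whose columns are the frame's x, y, z axes.
In Python, from workcell import state, optics, workorder, r gives the robot as it stands.
- The arm moves only by the shell command python3 -m crank 'ROWS'. ROWS is JSON, a list that holds one entry, the list of rows, each a list of 5 numbers: the shift along the tool's x, y, z in cm, then the turn about the tool's z in rad, then the gripper's target within -1 to 1 (fully open at 1, half-way at 0, shut at -1). A call has 1 to 20 rows; each row shifts and turns the commanded pose from where the row before left it, along the tool's axes as they then stand; what a row does not reach is not made up. A row lasts 1/8 s, in which the tool goes at most 62.5 mm and 10.7 degrees, less where a joint would pass 70% of its speed; a pose out of reach is approached as far as the arm can. A call with a gripper value outside its range is refused whole. The fingers move at their own pace and stop on an object; the grip force is fixed at half the most. Time passes only in rows, so rows that do not move let the fingers close. It gives the time, the measured TCP pose, the force, the opening and the grip force at its end, in the units of the state.
- state(): the state, without advancing time (a new reading comes with each control period).
- optics.get_image(name): name is "scene" or "top"; returns (picture, depth): 480x640x3 uint8, red, green, blue; 480x640 float32, m along the optical axis (not along the pixel's ray), 0 where there is no reading.
- optics.camera_info(name): a dict with "intrinsics" (3x3 intrinsics, pixels), "R" (3x3) and "t" (3): a world point X has camera coordinates R X + t. Camera axes: x right, y down, z forward; pixel columns grow to the right and rows downward; lengths in m; the calibration is good to about 2 mm. A picture is of the moment at which its call begins. camera_info takes no time and is no camera call.
- workorder.hand_in(): hands the job in; it is judged then, once.
Trained networks look in the newest picture that a camera, given by its name, has taken for a name from the list of things; names that differ only in an ending like _2 or _b are one class to them, and where a whole thing is asked for, a point or a joint stands for the part that bears it (a point fixed in the world has none). Each returns a list of dicts, best first, with "confidence" (0 to 1); they miss things now and then, are a little off and sometimes report something else, mostly with a low value. They report only what shows in the picture. A call takes as long as a camera call. They do not tell look-alikes from the thing itself.
- optics.find_in(camera, query): "xyz" ([x, y, z] in m, in world coordinates, good to about 4 mm: the middle of the surface that is visible of it).
- optics.silhouettes(camera, query): "mask" (480x640 bool, what is visible of it).
The state is a dict: "clock": time; "qpos": joint angles; "qvel": joint speeds; "tau": joint torques, N m; "position": TCP position; "tcp_rot": TCP orientation; "ft_force": force on the tool from outside, world axes, zero at the start; "wrist_torque": the same for the moment, N m; "opening": finger opening in m; "grip_force": force on a finger pad.
Only numpy, scipy, OpenCV 4.12 (cv2) and the standard library are available. Lean on these libraries where they do the work, as an engineer would, in place of code of your own. Each camera call takes 0.05 s, during which the arm holds its last target. There are 200 camera calls.

## Working session

There is one attempt and no reset: what is moved stays moved. The work goes in short steps, Python scripts to look and compute and a shell command to move; the robot and the scene stay as the last step left them, time stands still between calls to the robot, and variables do not carry over. Pictures are saved under pics/ and viewed, at most 10 in all, crops included, and the job is handed in when it is done.

```bash
mkdir -p pics; ls
cat > h.py <<'E'
import numpy as np, cv2
from workcell import state, optics, workorder, r
def px2w(cam,u,v,d):
    c=optics.camera_info(cam);K=np.array(c["intrinsics"]);R=np.array(c["R"]);t=np.array(c["t"])
    p=np.linalg.inv(K)@np.array([u,v,1.0])*d
    return R.T@(p-t)
def w2px(cam,X):
    c=optics.camera_info(cam);q=np.array(c["intrinsics"])@(np.array(c["R"])@np.array(X)+np.array(c["t"]))
    return q[:2]/q[2]
E
python3 - <<'E'
from h import *
np.set_printoptions(precision=3,suppress=True)
ims=[]
for c in ("scene","top"):
    im,d=optics.get_image(c); np.savez(f"{c}0.npz",im=im,d=d); cv2.imwrite(f"pics/{c}0.png",im[:,:,::-1])
    i=optics.camera_info(c); print(c,np.array(i["R"]),np.array(i["t"]), np.array(i["intrinsics"])[0])
    for q in ("rice_cake","cheese","cap_a","jar_a","mug","bottle","pickles"):
        for o in optics.find_in(c,q):
            print(c,q,np.round(o["xyz"],3),round(o["confidence"],2),w2px(c,o["xyz"]).round())
s=state();print(s["clock"],s["position"],s["tcp_rot"],s["opening"],s["ft_force"],r.grip_point_offset)
E
```

```text
pics
scene [[-0.808 -0.589  0.017]
 [-0.356  0.466 -0.81 ]
 [ 0.47  -0.66  -0.586]] [0.367 0.304 1.226] [602.64    0.    339.544]
scene rice_cake [0.634 0.06  0.021] 0.87 [266. 274.]
scene cheese [0.619 0.244 0.018] 0.9 [216. 319.]
scene cheese [0.492 0.276 0.024] 0.9 [248. 351.]
scene cheese [0.409 0.338 0.016] 0.58 [257. 391.]
scene cap_a [ 0.484 -0.163  0.115] 0.76 [369. 222.]
scene cap_a [ 0.489 -0.392  0.023] 0.7 [412. 212.]
scene cap_a [ 0.386 -0.305  0.019] 0.62 [428. 241.]
scene cap_a [ 0.651 -0.418  0.109] 0.6 [370. 164.]
scene jar_a [ 0.637 -0.395  0.05 ] 0.91 [369. 187.]
scene jar_a [ 0.47  -0.138  0.049] 0.72 [367. 250.]
scene mug [ 0.364 -0.428  0.065] 0.92 [459. 208.]
scene bottle [ 0.673 -0.227  0.105] 0.73 [324. 191.]
scene pickles [ 0.648 -0.091  0.097] 0.61 [300. 218.]
top [[-0.006 -1.     0.003]
 [-0.984  0.006 -0.181]
 [ 0.181 -0.004 -0.984]] [-0.075  0.528  1.48 ] [618.056   0.    322.955]
top rice_cake [0.639 0.049 0.02 ] 0.94 [273. 191.]
top rice_cake [0.625 0.233 0.016] 0.69 [201. 197.]
top rice_cake [ 0.659 -0.421  0.108] 0.48 [464. 172.]
top cheese [0.49  0.274 0.02 ] 0.93 [182. 249.]
top cheese [0.621 0.235 0.012] 0.53 [200. 198.]
top cheese [0.417 0.331 0.018] 0.51 [159. 278.]
top cheese [ 0.627 -0.4    0.032] 0.51 [450. 193.]
top cap_a [ 0.395 -0.315  0.019] 0.97 [419. 285.]
top cap_a [ 0.494 -0.396  0.024] 0.76 [450. 245.]
top cap_a [ 0.489 -0.167  0.11 ] 0.67 [361. 242.]
top cap_a [ 0.657 -0.417  0.107] 0.62 [463. 173.]
top jar_a [ 0.45  -0.156  0.012] 0.77 [354. 264.]
top jar_a [ 0.627 -0.399  0.03 ] 0.62 [449. 193.]
top jar_a [ 0.656 -0.417  0.108] 0.41 [463. 174.]
top bottle [ 0.668 -0.231  0.129] 0.65 [387. 167.]
top pickles [ 0.656 -0.115  0.147] 0.66 [338. 170.]
0.8 [ 0.159 -0.552  0.231] [[ 0.961  0.277 -0.   ]
 [ 0.277 -0.961  0.   ]
 [ 0.    -0.    -1.   ]] 0.08547186720343593 [-0.376  0.694 -0.223] 0.0187
```

View pics/scene0.png

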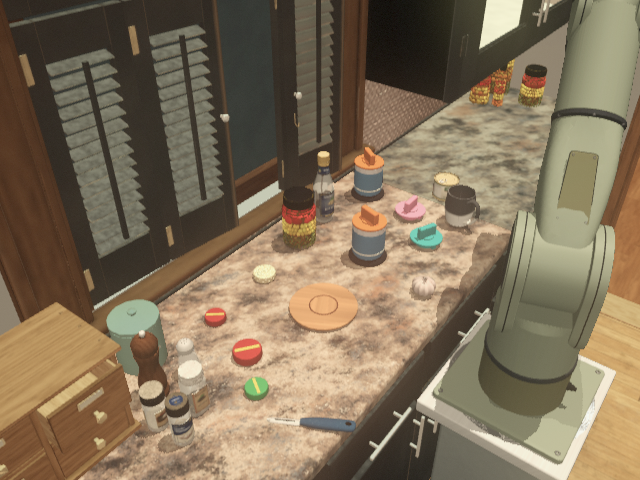

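View pics/top0.png

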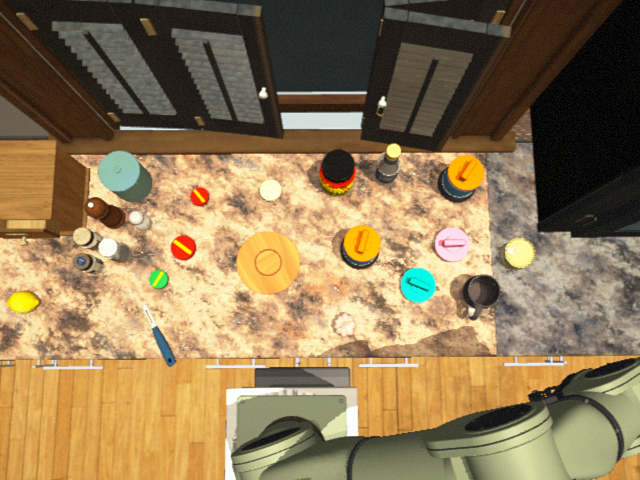

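The top view shows the rice cake at (270,190), the plate at (268,263) and the near jar's cap at (361,243), with the far jar at (463,172). There are three cheese-like discs: small red (200,197), large red (183,247) and green (159,279). The small red one at (200,197), seen in the scene view at (215,316), fits as the smaller non-green disc. Next I measure and confirm it with a crop.

```bash
cat > m.py <<'E'
from h import *
np.set_printoptions(precision=4,suppress=True)
def cloud(c,im,d):
    i=optics.camera_info(c);K=np.array(i["intrinsics"]);R=np.array(i["R"]);t=np.array(i["t"])
    v,u=np.mgrid[:480,:640]; P=np.stack([(u-K[0,2])/K[0,0]*d,(v-K[1,2])/K[1,1]*d,d],-1)
    return (P-t)@R
def disc(P,sel,name):
    Q=P[sel]; z=np.percentile(Q[:,2],90) ; T=Q[(abs(Q[:,2]-np.median(Q[Q[:,2]>z-.006][:,2]))<.004)]
    (cx,cy),rad=cv2.minEnclosingCircle((T[:,:2]*1000).astype(np.float32))
    print(name,len(T),"mean",T.mean(0),"circ",cx/1e3,cy/1e3,"diam mm",2*rad, "ext",np.ptp(T[:,:2],axis=0)*1000)
if __name__=="__main__":
  for c in ("scene","top"):
    f=np.load(f"{c}0.npz");im,d=f["im"],f["d"];P=cloud(c,im,d);ok=d>0
    hsv=cv2.cvtColor(im,cv2.COLOR_RGB2HSV);H,S,V=[hsv[...,k].astype(int) for k in range(3)]
    near=lambda x,y,rr:ok&(np.hypot(P[...,0]-x,P[...,1]-y)<rr)
    disc(P,near(.632,.05,.045)&(P[...,2]>.011),c+" rice")
    disc(P,near(.62,.24,.045)&(P[...,2]>.011),c+" smallred")
    disc(P,near(.49,.275,.05)&(P[...,2]>.011),c+" bigred")
    disc(P,near(.455,.06,.11)&(P[...,2]>.007)&(P[...,2]<.02),c+" plate")
    for n,x,y in (("near",.485,-.165),("far",.655,-.418)):
        s=near(x,y,.06)&(H<25)&(S>120)&(P[...,2]>.09); Q=P[s]
        W=Q[Q[:,2]>.135]; rc=cv2.minAreaRect((W[:,:2]*1000).astype(np.float32))
        print(c,n,"maxz",Q[:,2].max(),"bar top",len(W),W.mean(0),rc)
        F=Q[(Q[:,2]<.118)&(Q[:,2]>.104)];(a,b),rad=cv2.minEnclosingCircle((F[:,:2]*1000).astype(np.float32));print("  flange",a,b,2*rad,np.median(F[:,2]))
  a=cv2.resize(np.load("top0.npz")["im"][175:295,140:300],(800,600),interpolation=cv2.INTER_CUBIC);cv2.imwrite("pics/crop.png",a[:,:,::-1])
E
python3 m.py
```

```text
scene rice 253 mean [0.6431 0.0568 0.0221] circ 0.6433095092773438 0.0548442268371582 diam mm 59.55205154418945 ext [57.6855 54.5019]
scene smallred 244 mean [0.6279 0.2371 0.0217] circ 0.6310574951171875 0.2368589782714844 diam mm 52.93949508666992 ext [48.0534 47.1339]
scene bigred 497 mean [0.4959 0.2743 0.0269] circ 0.49648419189453125 0.2727428283691406 diam mm 64.54312896728516 ext [63.0592 63.0668]
scene plate 2470 mean [0.4566 0.0619 0.0159] circ 0.45724282836914065 0.05789664077758789 diam mm 167.12393188476562 ext [162.2475 160.5871]
scene near maxz 0.15079030654666228 bar top 124 [ 0.4873 -0.1667  0.1435] ((488.967529296875, -170.04495239257812), (19.04408836364746, 53.64808654785156), 75.46404266357422)
  flange 489.5387878417969 -169.9806365966797 93.18108367919922 0.11485459286418123
scene far maxz 0.15210886352898262 bar top 85 [ 0.6596 -0.4201  0.144 ] ((661.3868408203125, -423.2147521972656), (18.497699737548828, 56.92082214355469), 50.167076110839844)
  flange 659.7001342773438 -425.2283935546875 94.44972229003906 0.11477976713244509
top rice 251 mean [0.6414 0.0567
[... 315 characters left out ...]
552246094 diam mm 62.36549377441406 ext [60.8253 60.5595]
top plate 2257 mean [0.4548 0.0612 0.0132] circ 0.461931884765625 0.05419735336303711 diam mm 199.4732666015625 ext [164.0115 193.4394]
top near maxz 0.14960960149395253 bar top 157 [ 0.487  -0.1685  0.1426] ((487.1037902832031, -168.61843872070312), (15.7412691116333, 53.05064010620117), 74.91014099121094)
  flange 488.4606628417969 -169.0629119873047 88.4853744506836 0.1113776357469859
top far maxz 0.1491945486186163 bar top 148 [ 0.6577 -0.4212  0.1428] ((658.3976440429688, -421.85107421875), (15.78912353515625, 53.27128982543945), 55.1349983215332)
  flange 658.5763549804688 -422.94171142578125 89.41059112548828 0.1113445203954324
```

View pics/crop.png

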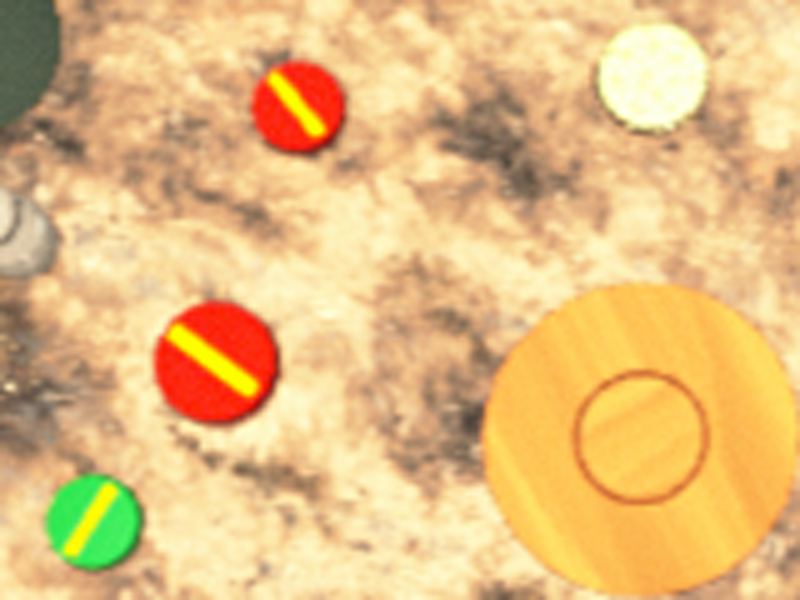

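The crop confirms it: the small red disc with the yellow strip, crop (298,107), is clearly smaller than the other red one at (217,361), and the third is green. The rice cake is at (652,76) and the plate at (640,437). The small red disc measures 48 mm across in the point cloud. I move over the rice cake.

```bash
python3 -m crank '[[[0,0,0,0.14,1],[0,0,0,0.141,1],[3.7,-4.7,0,0,1],[3.7,-4.7,0,0,1],[3.7,-4.7,0,0,1],[3.7,-4.7,0,0,1],[3.7,-4.7,0,0,1],[3.7,-4.7,0,0,1],[3.7,-4.7,0,0,1],[3.7,-4.7,0,0,1],[3.7,-4.7,0,0,1],[3.7,-4.7,0,0,1],[3.7,-4.7,0,0,1],[3.7,-4.7,0,0,1],[3.7,-4.5,0,0,1],[0,0,3,0,1],[0,0,3,0,1],[0,0,0,0,1]]]'
```

```text
clock: 3.05
position: [0.6396, 0.0565, 0.1698]
tcp_rot: [[1.0, -0.0, -0.003], [-0.0, -1.0, -0.0], [-0.003, 0.0, -1.0]]
ft_force: [0.1, -0.4, 0.2]
opening: 0.0852
grip_force: 0.0
```

```bash
python3 -m crank '[[[0.2,0,4,0,1],[0,0,4,0,1],[0,0,4,0,1],[0,0,3,0,1],[0,0,1.5,0,1],[0,0,0.4,0,1],[0,0,0,0,1],[0,0,0,0,-1],[0,0,0,0,-1],[0,0,0,0,-1],[0,0,0,0,-1],[0,0,0,0,-1]]]'
```

```text
clock: 4.55
position: [0.6428, 0.0565, 0.0034]
tcp_rot: [[1.0, -0.0, 0.001], [-0.0, -1.0, 0.0], [0.001, -0.0, -1.0]]
ft_force: [-3.2, 0.3, 11.4]
opening: 0.0536
grip_force: 61.0
```

```bash
python3 -m crank '[[[0,0,-2,0,-1],[0,0,-4,0,-1],[-2.6,-0.5,0,0,-1],[-4,0,0,0,-1],[-4,0,0,0,-1],[-4,0,0,0,-1],[-3,0,0,0,-1],[-1,0,0,0,-1],[0,0,0,0,-1],[0,0,0,0,-1]]]'
python3 - <<'E'
from h import *
im,d=optics.get_image("scene"); cv2.imwrite("pics/s1.png",cv2.resize(im[200:380,200:440],(800,600))[:,:,::-1]); print(state()["clock"])
E
```

```text
clock: 5.8
position: [0.4575, 0.0616, 0.0625]
tcp_rot: [[1.0, -0.0, 0.001], [-0.0, -1.0, 0.0], [0.001, -0.0, -1.0]]
ft_force: [-0.1, 0.1, -0.5]
opening: 0.0535
grip_force: 63.4
5.85
```

View pics/s1.png

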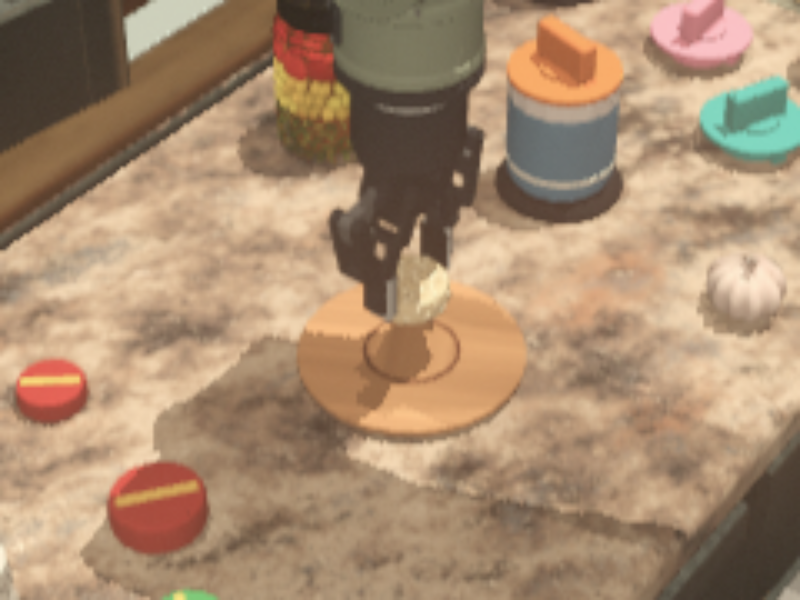

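The rice cake, crop (418,290), hangs tilted in the fingers above the plate ring at (412,350). I measure the tilt.

Run:
```python
from m import *
im,d=optics.get_image("scene");P=cloud("scene",im,d)
hsv=cv2.cvtColor(im,cv2.COLOR_RGB2HSV)
s=(d>0)&(abs(P[...,0]-.457)<.05)&(abs(P[...,1]-.06)<.035)&(P[...,2]>.03)&(P[...,2]<.14)&(im[...,0]>110)
Q=P[s];print(len(Q),Q.min(0),Q.max(0))
vv,uu=np.nonzero(s)
for k in np.argsort(uu)[::6]: print(uu[k],vv[k],Q[k],im[vv[k],uu[k]])
```

```text
350 [0.43   0.0252 0.0633] [0.4787 0.0947 0.1398]
311 293 [0.4663 0.0936 0.0705] [143 113  87]
315 268 [0.4633 0.0822 0.1361] [127 101  80]
316 293 [0.4526 0.093  0.0774] [153 138 121]
316 284 [0.4527 0.0926 0.103 ] [130 114 100]
317 293 [0.4495 0.0934 0.0793] [149 134 118]
317 291 [0.4484 0.0947 0.0866] [150 136 118]
318 284 [0.4496 0.0894 0.1025] [129 112  97]
318 269 [0.4564 0.0805 0.1356] [163 134 107]
319 281 [0.473  0.0558 0.0766] [172 146 110]
319 282 [0.4679 0.0624 0.0807] [170 144 109]
319 292 [0.4479 0.0882 0.0795] [171 145 110]
320 281 [0.4681 0.0583 0.0808] [189 164 126]
320 280 [0.4704 0.0554 0.0806] [182 157 121]
320 278 [0.4747 0.0498 0.0807] [188 163 127]
321 284 [0.461  0.064  0.0795] [180 151 112]
321 280 [0.4696 0.0527 0.0792] [180 153 116]
321 286 [0.4557 0.0708 0.0809] [185 160 123]
321 295 [0.4443 0.0857 0.0708] [199 173 134]
322 283 [0.4608 0.0605 0.0802] [177 149 110]
322 291 [0.4455 0.0804 0.0782] [192 165 123]
322 296 [0.4432 0.0834 0.0668] [187 161 124]
323 292 [0.4419 0.0815 0.078 ] [197 168 127]
323 295 [0.4417 0.0818 0.0694] [193 165 124]
323 280 [0.4663
[... 904 characters left out ...]
743 0.0789] [196 167 125]
329 282 [0.4498 0.0489 0.0809] [229 207 164]
330 281 [0.4497 0.0454 0.0815] [227 218 177]
330 279 [0.4523 0.0419 0.0838] [178 149 111]
330 293 [0.4355 0.064  0.0662] [179 151 113]
331 289 [0.4356 0.0604 0.0755] [232 210 165]
331 281 [0.4501 0.0409 0.0783] [240 219 173]
331 283 [0.4443 0.0488 0.0807] [235 213 166]
332 290 [0.4324 0.0609 0.0746] [195 167 126]
332 279 [0.4533 0.0328 0.0772] [138 114  85]
333 281 [0.4445 0.041  0.0812] [230 207 164]
333 285 [0.4386 0.0489 0.0779] [252 231 184]
334 277 [0.4466 0.0345 0.0876] [145 130 114]
334 288 [0.434  0.0512 0.073 ] [210 190 150]
334 279 [0.4483 0.032  0.0792] [152 137 121]
335 269 [0.449  0.0278 0.1053] [117 102  89]
```

It is in fact level (top face at z≈0.080 everywhere); the dark half is only a shadow. I place it.

```bash
python3 -m crank '[[[-0.1,0,2.5,0,-1],[0,0,1.5,0,-1],[0,0,0.5,0,-1],[0,0,0.15,0,-1],[0,0,0,0,-1],[0,0,0,0,0.2],[0,0,0,0,1],[0,0,0,0,1],[0,0,0,0,1],[0,0,-1,0,1],[0,0,-4,0,1],[0,0,-5,0,1],[2,-4,0,0,1],[4,-4,0,0,1],[4,-4,0,0,1],[4,-4,0,0,1],[3,-1.6,0,0,1],[0,0,0,0,1]]]'
python3 - <<'E'
from m import *
for c in ("top","scene"):
    im,d=optics.get_image(c);P=cloud(c,im,d);np.savez(c+"1.npz",im=im,d=d)
    near=lambda x,y,rr:(d>0)&(np.hypot(P[...,0]-x,P[...,1]-y)<rr)
    disc(P,near(.456,.061,.05)&(P[...,2]>.022)&(P[...,2]<.045),c+" rice")
    disc(P,near(.627,.2376,.045)&(P[...,2]>.011)&(P[...,2]<.03),c+" cheese")
    q=P[near(.4555,.0613,.078)&~near(.456,.061,.045)];print(np.median(q[:,2]))
E
```

```text
clock: 8.15
position: [0.6262, 0.2383, 0.1158]
tcp_rot: [[1.0, 0.001, 0.0], [0.001, -1.0, 0.0], [0.0, -0.0, -1.0]]
ft_force: [-0.7, -0.5, -0.3]
opening: 0.085
grip_force: 0.0
top rice 278 mean [0.4547 0.0629 0.0311] circ 0.4548434143066406 0.06340079498291015 diam mm 55.38311004638672 ext [52.9082 54.7558]
top cheese 170 mean [0.6267 0.2375 0.0193] circ 0.6264279174804688 0.23741140747070313 diam mm 48.06424331665039 ext [47.4703 43.6056]
0.012492200579552176
scene rice 298 mean [0.4567 0.0629 0.034 ] circ 0.4562391662597656 0.06168555450439453 diam mm 58.968505859375 ext [55.4825 56.1854]
scene cheese 248 mean [0.6282 0.2372 0.0216] circ 0.62951806640625 0.23534364318847656 diam mm 51.3574333190918 ext [46.1322 47.7101]
0.015519424429870296
```

```bash
python3 -m crank '[[[0.1,0.1,4,0,1],[0,0,4,0,1],[0,0,2.4,0,1],[0,0,0.7,0,1],[0,0,0.2,0,1],[0,0,0,0,1],[0,0,0,0,-1],[0,0,0,0,-1],[0,0,0,0,-1],[0,0,0,0,-1],[0,0,0,0,-1]]]'
```

```text
clock: 9.62
position: [0.6267, 0.2365, 0.0037]
tcp_rot: [[1.0, -0.0, 0.0], [-0.0, -1.0, 0.0], [0.0, -0.0, -1.0]]
ft_force: [-4.0, -1.0, 11.5]
opening: 0.0456
grip_force: 60.1
```

```bash
python3 -m crank '[[[0,0,-2,0,-1],[0,0,-4,0,-1],[-2,2,0,0,-1],[-4,4,0,0,-1],[-4,4,0,0,-1],[-4,4,0,0,-1],[-3.1,3.5,0,0,-1],[0,0,0,0,-1],[0,0,0,0,-1]]]'
python3 - <<'E'
from m import *
for c in ("scene",):
    im,d=optics.get_image(c);P=cloud(c,im,d);hsv=cv2.cvtColor(im,cv2.COLOR_RGB2HSV)
    s=(d>0)&(np.hypot(P[...,0]-.456,P[...,1]-.0625)<.06)&((hsv[...,0]<8)|(hsv[...,0]>172))&(hsv[...,1]>130)&(P[...,2]>.035)
    Q=P[s];print(len(Q),Q.min(0),Q.max(0),Q.mean(0))
    T=Q[Q[:,2]>np.percentile(Q[:,2],40)];A=np.c_[T[:,:2],np.ones(len(T))];print(np.linalg.lstsq(A,T[:,2],rcond=None)[0],np.median(T[:,2]))
E
```

```text
clock: 10.75
position: [0.4564, 0.062, 0.0635]
tcp_rot: [[1.0, -0.0, 0.002], [-0.0, -1.0, 0.001], [0.002, -0.001, -1.0]]
ft_force: [0.7, 0.5, 0.5]
opening: 0.0456
grip_force: 61.6
155 [0.4345 0.0386 0.0644] [0.4907 0.096  0.2559] [0.4485 0.0626 0.0791]
[ 0.9422  0.7431 -0.3867] 0.08118869475112524
```

```bash
python3 -m crank '[[[-0.1,0,1.5,0,-1],[0,0,1,0,-1],[0,0,0.4,0,-1],[0,0,0,0,-1],[0,0,0,0,-1],[0,0,0,0,0.2],[0,0,0,0,1],[0,0,0,0,1],[0,0,0,0,1],[0,0,-1,0,1],[0,0,-4,0,1],[0,0,-6,0,1],[0,0,-6,0,1],[0,3,-3,0.1,1],[0,5,0,0.1,1],[0,5,0,0.06,1],[0,0,0,0,1]]]'
python3 - <<'E'
from m import *
for c in ("top","scene"):
    im,d=optics.get_image(c);P=cloud(c,im,d);np.savez(c+"2.npz",im=im,d=d);cv2.imwrite(f"pics/{c}2.png",im[:,:,::-1])
    near=lambda x,y,rr:(d>0)&(np.hypot(P[...,0]-x,P[...,1]-y)<rr)
    disc(P,near(.456,.0625,.05)&(P[...,2]>.041)&(P[...,2]<.06),c+" cheese")
    q=P[near(.456,.0625,.035)&(P[...,2]>.026)&(P[...,2]<.036)];print("rice edge",len(q),q.min(0),q.max(0))
E
```

```text
clock: 12.92
position: [0.4386, -0.0703, 0.2347]
tcp_rot: [[0.965, -0.263, 0.001], [-0.263, -0.965, -0.001], [0.001, 0.001, -1.0]]
ft_force: [0.0, 1.5, 0.3]
opening: 0.0853
grip_force: 0.0Traceback (most recent call last):
  File "<stdin>", line 5, in <module>
  File "m.py", line 8, in disc
    Q=P[sel]; z=np.percentile(Q[:,2],90) ; T=Q[(abs(Q[:,2]-np.median(Q[Q[:,2]>z-.006][:,2]))<.004)]
                ~~~~~~~~~~~~~^^^^^^^^^^^
    return _quantile_unchecked(
        a, q, axis, out, overwrite_input, method, keepdims, weights)
    return _ureduce(a,
                    func=_quantile_ureduce_func,
    ...<5 lines>...
                    overwrite_input=overwrite_input,
                    method=method)
    r = func(a, **kwargs)
    result = _quantile(arr,
                       quantiles=q,
    ...<2 lines>...
                       out=out,
                       weights=wgt)
    slices_having_nans = np.isnan(arr[-1, ...])
                                  ~~~^^^^^^^^^
IndexError: index -1 is out of bounds for axis 0 with size 0
```

Likely the top view is blocked by the arm; I'll use the scene camera.

Run:
```python
from m import *
for c in ("scene",):
    im,d=optics.get_image(c);P=cloud(c,im,d);np.savez(c+"2.npz",im=im,d=d);cv2.imwrite(f"pics/{c}2.png",cv2.resize(im[200:380,200:440],(800,600))[:,:,::-1])
    near=lambda x,y,rr:(d>0)&(np.hypot(P[...,0]-x,P[...,1]-y)<rr)
    disc(P,near(.456,.0625,.05)&(P[...,2]>.041)&(P[...,2]<.06),c+" cheese")
    q=P[near(.456,.0625,.035)&(P[...,2]>.026)&(P[...,2]<.036)];print("rice edge",len(q),q.min(0),q.max(0))
```

```text
scene cheese 230 mean [0.4572 0.0627 0.0515] circ 0.4584303283691406 0.061287189483642576 diam mm 52.07784652709961 ext [46.9517 49.2153]
rice edge 123 [0.4297 0.0402 0.0261] [0.4825 0.0914 0.0359]
```

View pics/scene2.png

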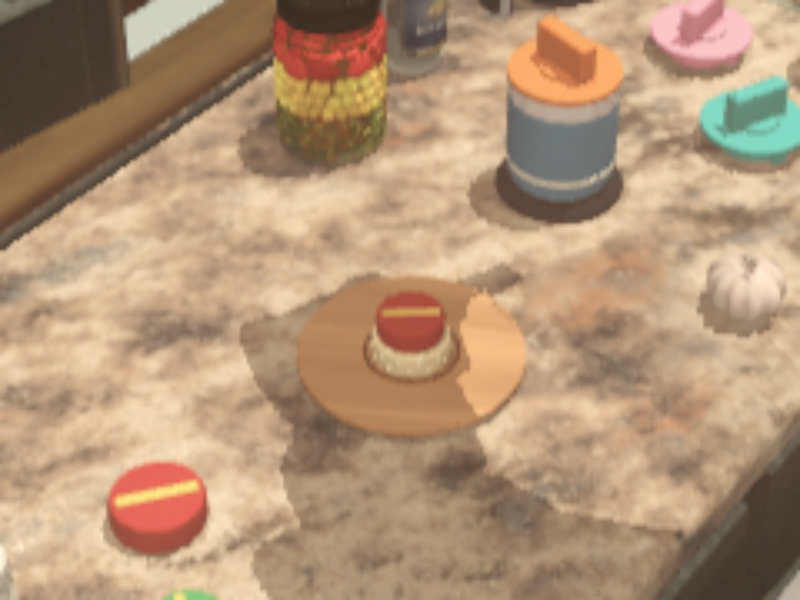

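The stack at crop (411,338) is centred, cheese flat on rice cake. The jar cap, crop (565,60), is untouched. I approach the bar.

```bash
python3 -m crank '[[[3.5,4.1,0,0,1],[3.8,4.1,0,0,1],[0,0,4,0,1],[0,0,0,0,1]]]'
```

```text
clock: 13.52
position: [0.4882, -0.164, 0.1924]
tcp_rot: [[0.967, -0.256, -0.004], [-0.256, -0.967, 0.002], [-0.004, -0.001, -1.0]]
ft_force: [0.4, 1.0, 0.6]
opening: 0.0857
grip_force: 0.0
```

```bash
python3 -m crank '[[[0,0,3,0,1],[0,0,3,0,1],[0,0,1.5,0,1],[0,0,0.4,0,1],[0,0,0,0,1],[0,0,0,0,0],[0,0,0,0,-0.4],[0,0,0,0,-0.6],[0,0,0,0,-1],[0,0,0,0,-1],[0,0,0,0,-1]]]'; python3 -c "
from h import *
s=state();print(s['qpos'],s['wrist_torque'],s['ft_force'])"
```

```text
clock: 14.9
position: [0.4883, -0.1686, 0.1156]
tcp_rot: [[0.966, -0.26, 0.0], [-0.26, -0.966, -0.004], [0.002, 0.004, -1.0]]
ft_force: [-7.5, -18.0, 11.6]
opening: 0.0148
grip_force: 60.7
[  9.48519999  46.3344036   10.91002382 105.08676888 -15.45936828
  29.9077449  -74.54564015] [-4.16001858  1.71839531  0.00742474] [ -7.53048476 -18.01153162  11.59781456]
```

```bash
python3 -m crank '[[[0,0.1,-0.1,0,-1],[0,0,0,0,-1],[0,0,0,0,-1]]]'; python3 -c "
from h import *
s=state();print(s['wrist_torque'],s['tcp_rot'])"
```

```text
clock: 15.28
position: [0.4881, -0.1686, 0.1159]
tcp_rot: [[0.966, -0.259, -0.0], [-0.259, -0.966, -0.003], [0.0, 0.003, -1.0]]
ft_force: [-4.0, -14.6, -1.1]
opening: 0.0151
grip_force: 59.7
[-3.27150967  0.87243248  0.02351487] [[ 9.65796169e-01 -2.59302181e-01 -3.73487520e-04]
 [-2.59302142e-01 -9.65791795e-01 -2.93405834e-03]
 [ 4.00096546e-04  2.93054842e-03 -9.99995626e-01]]
```

```bash
python3 -m crank '[[[0,0.3,0,0,-1],[0,0,0,0,-1],[0,0,0,0,-1]]]'; python3 -c "
from h import *
s=state();print(s['wrist_torque'])"
```

```text
clock: 15.65
position: [0.4879, -0.1691, 0.1158]
tcp_rot: [[0.966, -0.257, -0.0], [-0.257, -0.966, 0.0], [-0.0, -0.0, -1.0]]
ft_force: [-0.2, -1.1, -1.7]
opening: 0.0146
grip_force: 59.5
[-0.23142763  0.11498632 -0.01387548]
```

```bash
for i in 1; do python3 -m crank '[[[0,0,0,0.04,-1],[0,0,0,0.04,-1],[0,0,0,0.04,-1],[0,0,0,0,-1]]]'; done; python3 -c "
from h import *
s=state();print(s['wrist_torque'],s['tcp_rot'])"; python3 -m crank '[[[0,0,0,0.04,-1],[0,0,0,0.04,-1],[0,0,0,0,-1]]]'; python3 -c "
from h import *
s=state();print(s['wrist_torque'])"
```

```text
clock: 16.15
position: [0.488, -0.1691, 0.1158]
tcp_rot: [[0.928, -0.372, -0.0], [-0.372, -0.928, 0.0], [-0.0, -0.0, -1.0]]
ft_force: [-1.4, -0.4, -0.6]
opening: 0.0151
grip_force: 59.5
[-0.06914285  0.04438656  0.0023999 ] [[ 9.28288688e-01 -3.71860336e-01 -4.13312696e-05]
 [-3.71860334e-01 -9.28288688e-01  5.68113462e-05]
 [-5.94932363e-05 -3.73678703e-05 -9.99999998e-01]]
clock: 16.52
position: [0.488, -0.1691, 0.1158]
tcp_rot: [[0.896, -0.445, -0.0], [-0.445, -0.896, 0.0], [-0.0, -0.0, -1.0]]
ft_force: [0.6, 0.7, -1.6]
opening: 0.0151
grip_force: 59.5
[-0.00535987  0.02927887 -0.01518331]
```

```bash
python3 -m crank '[[[0,0,0,0.05,-1],[0,0,0,0.05,-1],[0,0,0,0,-1]]]'; python3 -c "
from h import *
s=state();print(s['wrist_torque'])"
```

```text
clock: 16.9
position: [0.4879, -0.1691, 0.1158]
tcp_rot: [[0.847, -0.532, -0.0], [-0.532, -0.847, -0.0], [-0.0, 0.0, -1.0]]
ft_force: [-0.1, -0.7, -0.7]
opening: 0.0154
grip_force: 59.5
[-0.02761442  0.00565108  0.01414251]
```

At 0.3 rad the torque is still about 0, so this is the loosening direction. I continue to 1.0 rad.

```bash
python3 -m crank '[[[0,0,0,0.1,-1],[0,0,0,0.1,-1],[0,0,0,0.1,-1],[0,0,0,0.1,-1],[0,0,0,0,-1]]]'; python3 -c "
from h import *
s=state();print(s['wrist_torque'])"; python3 -m crank '[[[0,0,0,0.1,-1],[0,0,0,0.1,-1],[0,0,0,0.1,-1],[0,0,0,0,-1],[0,0,0,0,-1]]]'; python3 -c "
from h import *
s=state();print(s['wrist_torque'],s['qpos'])
im,d=optics.get_image('scene');cv2.imwrite('pics/s3.png',cv2.resize(im[150:300,280:480],(800,600))[:,:,::-1])"
```

```text
clock: 17.52
position: [0.488, -0.169, 0.1157]
tcp_rot: [[0.574, -0.819, -0.0], [-0.819, -0.574, -0.0], [-0.0, 0.0, -1.0]]
ft_force: [0.4, -1.0, -1.5]
opening: 0.015
grip_force: 59.6
[-0.01821897 -0.027717    0.02155402]
clock: 18.15
position: [0.4879, -0.1691, 0.1158]
tcp_rot: [[0.309, -0.951, -0.0], [-0.951, -0.309, 0.0], [-0.0, 0.0, -1.0]]
ft_force: [0.6, -0.1, -1.2]
opening: 0.015
grip_force: 59.6
[-0.02541583 -0.00345745 -0.01117314] [   1.91708854   48.69931027   26.1125076   105.24650685  -35.74970276
   34.48092731 -111.47124394]
```

View pics/s3.png

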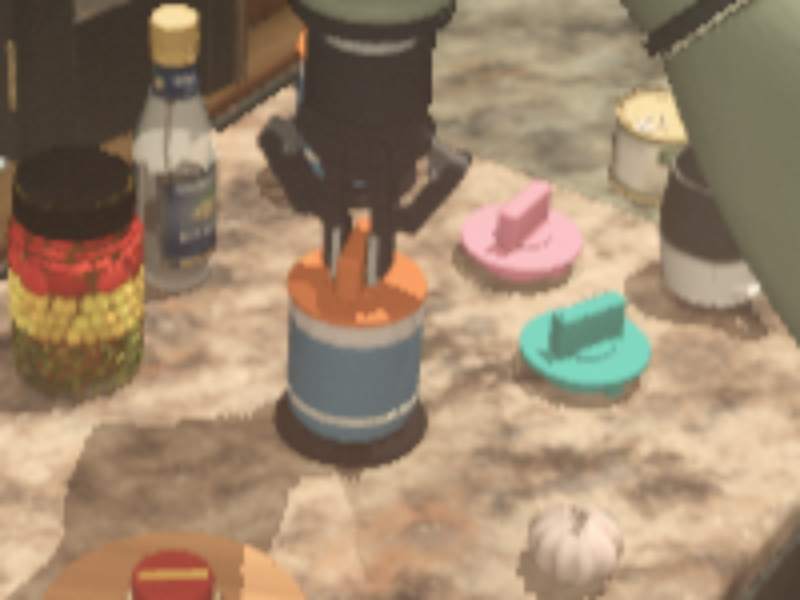

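The bar at crop (355,260) has turned with the gripper by 1.0 rad, and the bottle, the loose caps and the mug are undisturbed. I lift gently.

```bash
python3 -m crank '[[[0,0,-0.3,0,-1],[0,0,-0.3,0,-1],[0,0,0,0,-1]]]'
```

```text
clock: 18.58
position: [0.4881, -0.1692, 0.1221]
tcp_rot: [[0.306, -0.952, 0.0], [-0.952, -0.306, -0.0], [0.0, -0.0, -1.0]]
ft_force: [-0.3, -0.5, -0.9]
opening: 0.0149
grip_force: 59.6
```

Only about 1 N (the cap's weight), so it is free.

```bash
python3 -m crank '[[[0,0,-1,0,-1],[0,0,-1.5,0,-1],[0,0,-2,0,-1],[0,0,-2,0,-1],[0,0,-2,0,-1],[0,0,-1,0,-1],[0,0,0,0,-1],[0,0,0,0,-1],[0,0,0,0,-1]]]'
python3 - <<'E'
from m import *
im,d=optics.get_image('scene');P=cloud('scene',im,d);cv2.imwrite('pics/s4.png',im[:,:,::-1])
near=lambda x,y,rr:(d>0)&(np.hypot(P[...,0]-x,P[...,1]-y)<rr)
disc(P,near(.456,.0625,.05)&(P[...,2]>.041)&(P[...,2]<.06)," cheese")
s=state();print(s["qvel"],s["opening"],s["grip_force"])
E
```

```text
clock: 19.7
position: [0.4878, -0.1691, 0.2163]
tcp_rot: [[0.306, -0.952, -0.001], [-0.952, -0.306, 0.0], [-0.0, 0.001, -1.0]]
ft_force: [0.3, 0.3, -1.9]
opening: 0.0151
grip_force: 59.6
 cheese 229 mean [0.4573 0.0624 0.0515] circ 0.45735546875 0.061428749084472656 diam mm 52.31901168823242 ext [48.6194 51.0687]
[-0.0957 -0.0898  0.0289 -0.096  -0.054   0.0001  0.0008] 0.015150956326673773 59.6051949262619
```

View pics/s4.png

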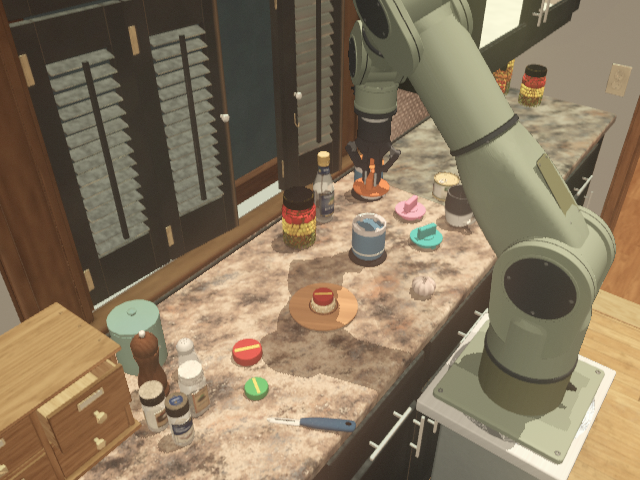

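The cap is held level above its open jar (cap at (370,188), jar at (369,238)). The stack at (322,300) is intact and nothing else has moved.

```bash
python3 -c "
from workcell import workorder
print(workorder.hand_in())"
```

```text
the job is handed in; nothing more can be done
None
```

I handed the job in: the rice cake and cheese are stacked on the middle of the plate, and the nearer jar's cap came free turning clockwise (seen from above) and is held level about 10 cm above its jar; the verdict was not reported.

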